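Hang a hook-on sorting basket in the notch of a tub's rim rail

ROBOT

A 6-joint arm with a two-finger parallel gripper is mounted at the origin on the work surface. World frame = base frame: x ahead of the robot, y to its left, z up, the work surface at z = 0. Lengths are in m, angles in rad, forces in N, time in s.
With the tool pointing down it reaches from about 0.35 to 0.85 m from the base axis. Payload 8.1 kg.
Tool frame: the origin (TCP) lies at the centre of the arm's flange, where the gripper is bolted on; the fingertips stand 186 mm ahead of it and the grasp point (between the pads) lies 167 mm ahead of it; z points along the fingers, y is the direction in which the jaws open and shut (so a half turn about z gives the same grasp; the last joint's range is limited). The gripper opens to 93 mm and grips with 3 to 60 N. Pads are 15 mm wide; open, the fingers measure 128 mm over their backs; the gripper's body (75 mm by 188 mm) begins 65 mm behind the grasp point.
Start: joints at [-1.322, 0.13, 1.488, -0, 1.523, -0.085], TCP at [0.197, -0.567, 0.405] pointing down, gripper open.
Joint ranges: [-2.96, 2.96], [-0.89, 2.26], [0.02, 2.5], [-1.34, 4.48], [0, 2.73], [-2.66, 2.66]. Speed limits (rad/s): [2.39, 2.39, 2.79, 3.14, 3.14, 3.14].

INTERFACE

Orientations are given as a rotation vector (axis times angle).
In Python, from plant import robot, viewer, order gives the robot as it stands.
- The arm moves only by the tool apply_moves, never from a script. Its argument "deltas" is a list of rows, each a list of 3 entries, a list of its own where there are three numbers: the finger opening in mm, from 0 to 93, then the shift along the tool's x, y, z in mm, then the turn about the tool's z in rad. In form: [[grip, [dx, dy, dz], yaw], ...]. A call has 1 to 5 rows; each row shifts and turns the commanded pose from where the row before left it, along the tool's axes as they then stand; what a row does not reach is not made up. A row lasts 1/8 s, in which the tool goes at most 62.5 mm and 10.7 degrees, less where a joint would pass 70% of its speed; a pose out of reach is approached as far as the arm can. A call is refused whole if a number of a shift passes 62.5 or a number of a turn 0.188, either way. A call with a gripper value outside its range is refused whole. The fingers move at their own pace and stop on an object; "grip_force" is the grip in N (left out, the last holds). Time passes only in rows, so rows that do not move let the fingers close. It gives the time, the measured TCP pose, the force and the opening at its end, in the units of the state.
- robot.read_state(): the state, without advancing time (a new reading comes with each control period).
- viewer.read_camera(name): name is "side" or "top"; returns the picture (480x640x3 uint8, blue, green, red); there is no depth.
- viewer.get_calibration(name): a dict with "fx", "fy", "cx", "cy" (pixels), "R" (3x3) and "t" (3): a world point X has camera coordinates R X + t. Camera axes: x right, y down, z forward; pixel columns grow to the right and rows downward; lengths in m; the calibration is good to about 2 mm. A picture is of the moment at which its call begins. get_calibration takes no time and is no camera call.
- order.close_job(): hands the job in, once; it reports no verdict.
The state is a dict: "t": time; "q": joint angles; "dq": joint speeds; "joint_torque": joint torques, N m; "tool_pos": TCP position; "orientation": TCP orientation; "force": force on the tool from outside, world axes, zero at the start; "wrist_torque": the same for the moment, N m; "opening": finger opening in m.
Only numpy, scipy, OpenCV 4.12 (cv2) and the standard library are available. Lean on these libraries where they do the work, as an engineer would, in place of code of your own. Each camera call takes 0.05 s, during which the arm holds its last target. There are 200 camera calls.

TASK

Pick up the small hook-on basket by its upright tab and hang it inside the big white tub: hook its bent lip over the grey notched rail on the tub's near wall and feel along the rail until the lip drops fully down into the notch, then let go so that it hangs there by itself. Be gentle with the tub and rail (press with a few newtons, never as much as 20), and leave the spray bottle, the pot and the wood offcuts where they are.

Things in the scene. Friction and masses are not known exactly. Their poses are not given: they have to be found in the camera images.
- tab (a point): grip point of the loose hook-on basket (grey steel, about 120 g): upright tab 12 mm thick (x) x 30 mm wide (y) x 48 mm tall; the point is on its centre line, 18 mm below its top, 30 mm above the lip's upper face. Basket z is up, +x points from tab to box, y runs along the lip. Starts upright on the table, this point 110 mm up. Grip across the 12 mm or the 30 mm.
- lip (a point): same basket and axes: middle of the underside of its bent lip, 35 mm straight below the tab point. The lip is a down-turned U, 40 mm wide (y), 5 mm thick on top; its slot is 12 mm wide (x), between the box's back wall (+x side) and a 3 mm flange (-x side) that reaches 20 mm below this point.
- floor (a point): same basket and axes: centre of the underside of its box, 110 mm below and 28.5 mm to +x of the tab point. The box is 45 (x) x 64 (y) mm, 55 mm tall, open on top; its 3 mm back wall (-x side) runs on up to the lip.
- tub: fixed open white tub, 200 (x) x 260 (y) x 118 mm tall, walls 4 mm; origin at the centre of its underside, z up. Its near wall (-x side) carries a grey clip-on rail, 8 mm thick (x), 180 mm long (y), top 128 mm above the table, with one notch at its middle, 45 mm long (y), 8 mm deep. The rail stays put unless pushed along with over 60 N.
- rim (a point): middle of the tub's near wall, at notch-floor height (120 mm). Axes as the tub: x into the tub, y along the rail. The rail was put on by hand: its notch lies up to 30 mm either way along y from here, NOT measured: see or feel it. Hung, the box is inside the tub, basket +x along tub +x, lip point at this height; on the rail's top it is 8 mm higher.
- sprayer: bystander: white spray bottle, 84 mm across, 197 mm tall; origin at the centre of its underside
- pot: bystander: open white plastic pot, 112 mm across, 110 mm tall; origin at the centre of its underside
- offcuts: bystander: two plywood offcuts, one on the other, 100 x 70 x 36 mm; origin at the centre of the underside
There are look-alikes about, which are no part of the job. Several things look just like the part that bears tab: the one meant starts farthest to the robot's right.

How it is judged:
On the way, in this order (a step that is already met when the one before it is completed fails the run):
1. the basket is lifted off the table (height (world z) of floor above 0.04 m), for 0.1 s.
2. the lip is hooked over the tub's rail and touches it, basket inside (x of lip in the frame of rim between -0.007 and 0.007 m and y of lip in the frame of rim between -0.07 and 0.07 m and z of lip in the frame of rim below 0.011 m and x of floor in the frame of rim above 0.01 m and contact force between basket and tub above 0.2 N), for 0.03 s.
At the end, for the whole second after the job is handed in: The basket hangs inside the tub, let go and at rest: its lip point is within 7 mm of the rim point across the wall and within 37 mm along it, its height -3 to +4 mm of the notch floor (dropped into the notch, not on the rail's top), upright and square to the wall within 0.15 rad (x of lip in the frame of rim between -0.007 and 0.007 m and y of lip in the frame of rim between -0.037 and 0.037 m and z of lip in the frame of rim between -0.003 and 0.004 m and x of floor in the frame of rim above 0.01 m and angle between tab's own z axis and vertical below 0.15 rad and angle between the x axis of tab and the x axis of tub, either way round below 0.15 rad and contact force between basket and the fingers below 0.05 N and linear speed of basket below 0.02 m/s); the robot touches nothing.
It fails at once if the basket is pressed or knocked against the tub or its rail with more than 20 N (contact force between basket and tub above 20 N).
It fails at once if the robot itself pushes the tub or rail with more than 20 N (contact force between any of the fingers, the arm and tub above 20 N).
It fails at once if a bystander is moved (distance of any of sprayer, pot, offcuts from where it was at the start of the episode above 0.02 m).
It also fails if it takes over 67 s, if anything falls off the work surface, if the arm or the gripper's body presses on something with over 40 N, if the wrist force passes 120 N, or if a joint passes its speed limit or range.

## Working session

There is one attempt and no reset: what is moved stays moved. The work goes in short steps, Python scripts to look and compute and a tool call to move; the robot and the scene stay as the last step left them, time stands still between calls to the robot, and variables do not carry over. Pictures are saved under pics/ and viewed, about 8 in all and at most 12, crops included, and the job is handed in when it is done.

Besides the shell and the picture viewer there is one more tool, called after "Call:" as name(argument=value, ...), one argument or row to a line, values as JSON. apply_moves: Moves the arm, as the interface text tells. Its arguments: {"type":"object","properties":{"deltas":{"type":"array"},"grip_force":{"type":"number"}},"required":["deltas"]}

```bash
mkdir -p pics; python3 - <<'E'
from plant import robot, viewer
import cv2
for n in("side","top"):
    cv2.imwrite(f"pics/{n}0.png",viewer.read_camera(n)); c=viewer.get_calibration(n); print(n,c)
s=robot.read_state(); print(s)
E
```

```text
side {'fx': 444.17107288938075, 'fy': 444.17107288938075, 'cx': 316.93281942373596, 'cy': 247.83879849509512, 'R': array([[-0.98587871, -0.16743873,  0.00272788],
       [-0.0937472 ,  0.53833884, -0.83749792],
       [ 0.13876106, -0.8259271 , -0.54643371]]), 't': array([0.50348135, 0.20142484, 0.74527249])}
top {'fx': 609.2171582855981, 'fy': 609.2171582855981, 'cx': 328.1302375655771, 'cy': 238.35988117990672, 'R': array([[-0.00629231, -0.99989337, -0.01317753],
       [-0.99577118,  0.00747309, -0.09156374],
       [ 0.09165245,  0.01254566, -0.99571202]]), 't': array([-0.1093197 ,  0.53807456,  1.40901814])}
{'t': 0.1, 'q': array([-1.32240556e+00,  1.31071480e-01,  1.48914767e+00, -1.76033913e-05,
        1.52304661e+00, -8.54123270e-02]), 'dq': array([-0.00068184, -0.00138986, -0.00102539,  0.00053585, -0.0014438 ,
        0.00045183]), 'joint_torque': array([ 1.54372119e-03, -5.61340535e+01, -4.93098664e+01,  7.72364647e-02,
        2.90343887e-02, -8.40223311e-05]), 'tool_pos': array([ 0.19654225, -0.56667378,  0.40381305]), 'orientation': array([-3.09629462e+00, -5.21630266e-01,  2.41325167e-04]), 'force': array([ 0.27061922,  0.05590368, -0.23198806]), 'wrist_torque': array([-0.01210635, -0.03096405,  0.01007673]), 'opening': 0.09303609082816894}
```

View pics/top0.png

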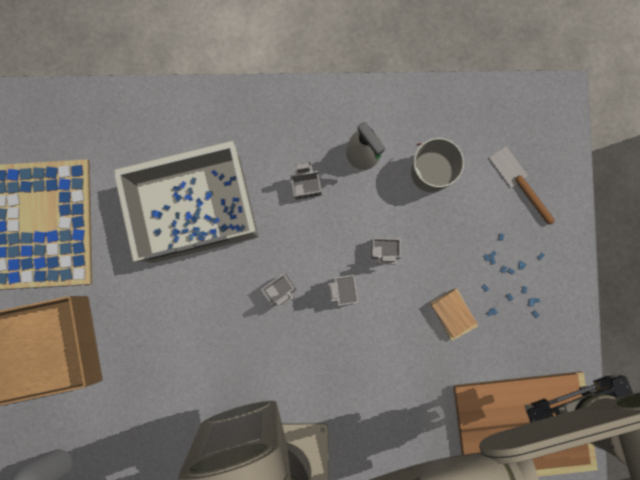

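View pics/side0.png

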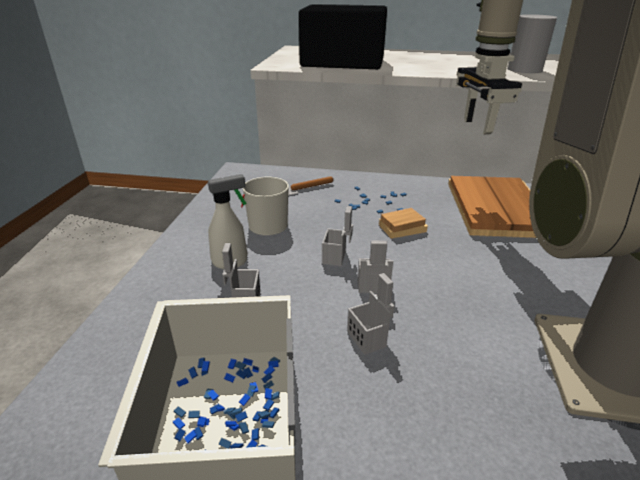

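```bash
python3 - <<'E'
import cv2,numpy as np
t=cv2.imread("pics/top0.png");s=cv2.imread("pics/side0.png")
a=cv2.resize(t[130:270,105:265],(640,560),interpolation=cv2.INTER_CUBIC)
cv2.imwrite("pics/c1.png",a)
b=cv2.resize(t[225:275,360:410],(400,400),interpolation=cv2.INTER_CUBIC)
c=cv2.resize(s[200:275,305:355],(400,600),interpolation=cv2.INTER_CUBIC)
o=np.zeros((600,800,3),np.uint8);o[:400,:400]=b;o[:,400:]=c
cv2.imwrite("pics/c2.png",o)
E
```

```text
(no output)
```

View pics/c1.png

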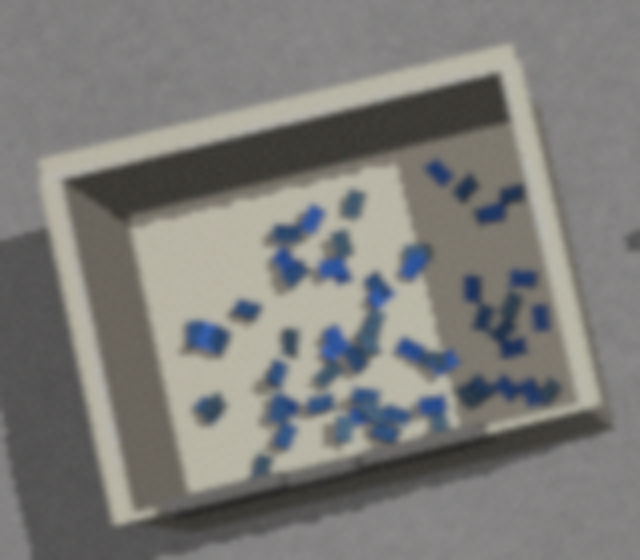

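View pics/c2.png

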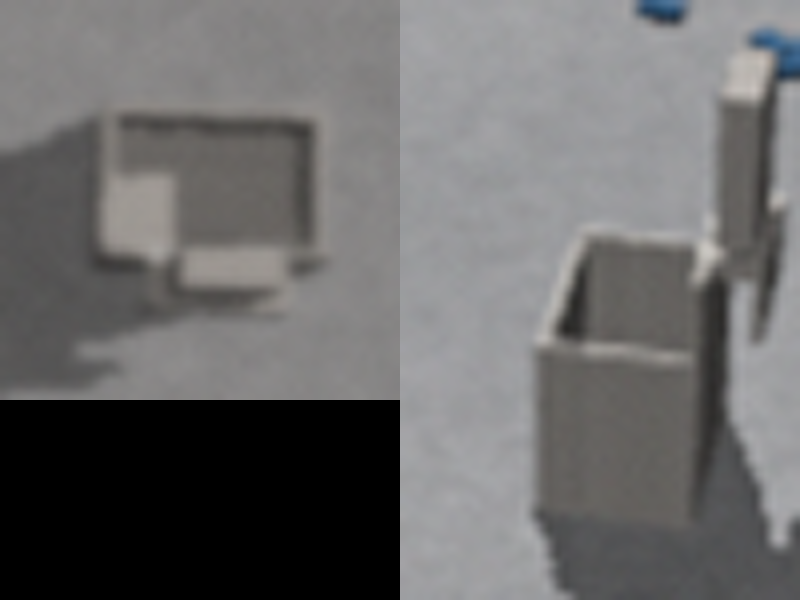

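```bash
cat > h.py <<'E'
from plant import robot, viewer
import numpy as np, cv2
from scipy.spatial.transform import Rotation as Ro
def ray(n,px,z):
    c=viewer.get_calibration(n);d=c["R"].T@np.array([(px[0]-c["cx"])/c["fx"],(px[1]-c["cy"])/c["fy"],1]);o=-c["R"].T@c["t"]
    return o+d*(z-o[2])/d[2]
def proj(n,X):
    c=viewer.get_calibration(n);p=c["R"]@np.asarray(X)+c["t"];return np.array([c["fx"]*p[0]/p[2]+c["cx"],c["fy"]*p[1]/p[2]+c["cy"]])
E
python3 - <<'E'
from h import *
np.set_printoptions(precision=4,suppress=True)
T=lambda u,v:(105+u/4,130+v/4)
C={k:ray("top",T(*p),.118)[:2] for k,p in dict(fl=(42,160),fr=(515,45),nl=(115,525),nr=(603,412)).items()}
for k,v in C.items():print(k,v)
d=lambda a,b:C[a]-C[b]
for a,b in(("fl","fr"),("nl","nr"),("fl","nl"),("fr","nr")):print(a,b,np.linalg.norm(d(a,b)),np.degrees(np.arctan2(*d(a,b)[::-1])))
for p in((190,492),(285,475),(357,460),(490,430)):print(p,ray("top",T(*p),.128)[:2])
B=lambda u,v:(360+u/8,225+v/8)
print("tabtop",ray("top",B(234,268),.128),[ray("top",B(*p),.128)[:2] for p in((182,248),(288,246),(288,288),(182,290))])
print("tabtop side",ray("side",(348.5,209.7),.128))
print("box",[ray("top",B(*p),.055)[:2] for p in((98,112),(320,112),(320,260),(98,260))])
E
```

```text
fl [0.6853 0.3591]
fr [0.7481 0.0953]
nl [0.4813 0.3135]
nr [0.5417 0.0451]
fl fr 0.27117196968247986 103.39279635243221
nl nr 0.27511854413980436 102.67909360652853
fl nl 0.20903858007959605 12.593044504299359
fr nr 0.2124475207399267 13.664514274919282
(190, 492) [0.4985 0.2695]
(285, 475) [0.5074 0.2176]
(357, 460) [0.5154 0.1783]
(490, 430) [0.5313 0.1056]
tabtop [ 0.4828 -0.2468  0.128 ] [array([ 0.4884, -0.2328]), array([ 0.4887, -0.2615]), array([ 0.4773, -0.2613]), array([ 0.4769, -0.2326])]
tabtop side [ 0.4841 -0.2409  0.128 ]
box [array([ 0.5322, -0.2148]), array([ 0.5317, -0.2785]), array([ 0.4892, -0.2778]), array([ 0.4896, -0.2143])]
```

```bash
cat >> h.py <<'E'
def grasp(s=None):
    s=s or robot.read_state();R=Ro.from_rotvec(s["orientation"]).as_matrix()
    return s["tool_pos"]+R@[0,0,.167],R
def plan(xyz,jaw,n):
    """rows (mm, rad) taking the grasp point to xyz with jaw axis (tool y, mod 180deg) at world angle jaw"""
    g,R=grasp();a=np.arctan2(R[1,1],R[0,1]);da=(jaw-a+np.pi/2)%np.pi-np.pi/2
    d=(np.array(xyz)-g)/n*1000
    for i in range(n):
        Ri=Ro.from_euler("z",da*i/n).as_matrix()@R
        print(np.round(Ri.T@d,1).tolist(),round(-da/n,4))
def show():
    s=robot.read_state();g,R=grasp(s);print("t",round(s["t"],2),"grasp",g.round(4),"jaw deg",np.degrees(np.arctan2(R[1,1],R[0,1])).round(2),"z",R[:,2].round(3),"F",s["force"].round(2),"T",s["wrist_torque"].round(2),"open",round(s["opening"]*1e3,1),"q",s["q"].round(2))
E
python3 -c "
from h import *
show();plan([.483,-.245,.24],0,10)"
```

```text
t 0.1 grasp [ 0.1965 -0.5664  0.2368] jaw deg -70.87 z [-0.     0.002 -1.   ] F [ 0.27  0.06 -0.23] T [-0.01 -0.03  0.01] open 93.0 q [-1.32  0.13  1.49 -0.    1.52 -0.09]
[37.6, -21.0, -0.3] -0.1237
[39.9, -16.2, -0.3] -0.1237
[41.6, -11.1, -0.3] -0.1237
[42.6, -5.9, -0.3] -0.1237
[43.1, -0.6, -0.3] -0.1237
[42.8, 4.7, -0.3] -0.1237
[41.9, 10.0, -0.3] -0.1237
[40.3, 15.0, -0.3] -0.1237
[38.2, 19.9, -0.3] -0.1237
[35.4, 24.5, -0.4] -0.1237
```

Call:
apply_moves(
  deltas=[
    [60, [38, -21, 0], -0.124],
    [60, [40, -16, 0], -0.124],
    [60, [42, -11, 0], -0.124],
    [60, [43, -6, 0], -0.124],
    [60, [43, -1, 0], -0.124],
  ],
  grip_force=25,
)

```text
t: 0.72
tool_pos: [0.3413, -0.4042, 0.4043]
orientation: [-2.788, -1.447, 0.0]
force: [0.4, -0.9, -1.4]
opening: 0.0603
```

Call:
apply_moves(
  deltas=[
    [60, [43, 5, 0], -0.124],
    [60, [42, 10, 0], -0.124],
    [60, [40, 15, 0], -0.124],
    [60, [38, 20, 0], -0.124],
    [60, [35, 25, 0], -0.124],
  ],
)

```text
t: 1.35
tool_pos: [0.485, -0.2441, 0.4043]
orientation: [-2.213, -2.229, 0.0]
force: [0.8, -0.6, -0.3]
opening: 0.0601
```

```bash
python3 -c "
from h import *
show();plan([.483,-.245,.17],0,2)
t=viewer.read_camera('top');s=viewer.read_camera('side');c=lambda i,y,x,h:cv2.resize(i[y:y+h,x:x+80],(400,h*5),interpolation=cv2.INTER_CUBIC)
cv2.imwrite('pics/k.png',np.hstack([c(t,210,350,110),c(s,170,300,110)]))"
```

```text
t 1.35 grasp [ 0.4849 -0.244   0.2373] jaw deg 0.41 z [-0.001  0.    -1.   ] F [ 0.76 -0.56 -0.31] T [-0.08 -0.12 -0.02] open 60.1 q [-0.56 -0.02  1.65 -0.    1.52 -0.57]
[-0.5, -0.9, 33.7] 0.0036
[-0.5, -0.9, 33.7] 0.0036
```

View pics/k.png

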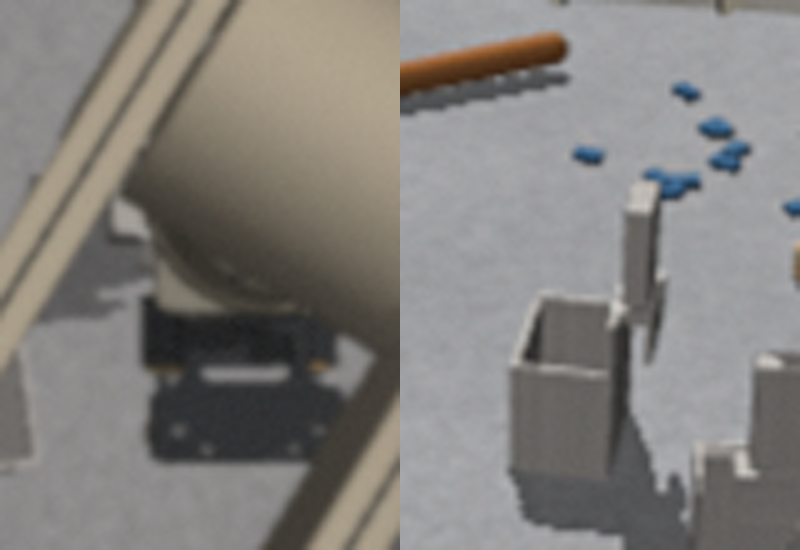

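The target basket sits at top (386,250), farthest right. The look-alikes are at (305,182), (280,290) and (343,290). In this crop the target is the left basket in the side half, with its tab top at about (643,185). I'm descending onto its tab now.

Call:
apply_moves(
  deltas=[
    [50, [-1, -2, 34], 0.007],
    [50, [0, 0, 34], 0],
    [50, [0, 0, 30], 0],
    [50, [0, 0, 29], 0],
    [50, [0, 0, 0], 0],
  ],
)

```text
t: 2.08
tool_pos: [0.4807, -0.2461, 0.2748]
orientation: [-2.223, -2.211, 0.002]
force: [-0.2, 0.1, -0.1]
opening: 0.0496
```

```bash
python3 -c "
from h import *
show()
s=viewer.read_camera('side');cv2.imwrite('pics/l.png',cv2.resize(s[170:290,290:410],(600,600),interpolation=cv2.INTER_CUBIC))"
```

```text
t 2.08 grasp [ 0.4798 -0.2455  0.1078] jaw deg -0.3 z [-0.005  0.003 -1.   ] F [-0.19  0.13 -0.12] T [-0.04 -0.1  -0.  ] open 49.6 q [-0.57  0.07  1.79 -0.    1.28 -0.56]
```

View pics/l.png

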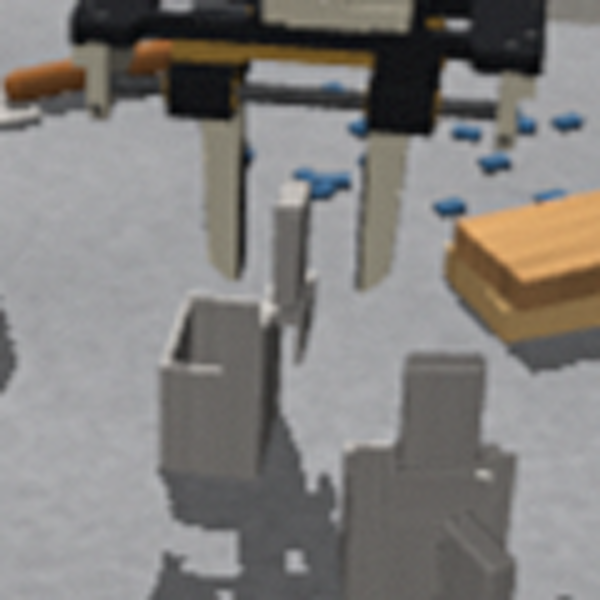

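Call:
apply_moves(
  deltas=[
    [40, [0, 3, -2], 0],
    [25, [0, 0, 0], 0],
    [8, [0, 0, 0], 0],
    [8, [0, 0, 0], 0],
    [8, [0, 0, 0], 0],
  ],
)

```text
t: 2.75
tool_pos: [0.4852, -0.2463, 0.2796]
orientation: [-2.226, -2.217, 0.0]
force: [-0.2, 0.7, -2.0]
opening: 0.0119
```

Call:
apply_moves(
  deltas=[
    [8, [0, 0, -10], 0],
    [8, [0, 0, -30], 0],
    [8, [0, 0, -50], 0],
    [8, [0, 0, -50], 0],
    [8, [0, 0, -50], 0],
  ],
)

```text
t: 3.38
tool_pos: [0.485, -0.2462, 0.472]
orientation: [2.226, 2.217, 0.0]
force: [-0.3, 0.5, -1.1]
opening: 0.0117
```

```bash
python3 -c "
from h import *
show()
s=viewer.read_camera('side');cv2.imwrite('pics/m.png',np.hstack([cv2.resize(s[60:240,290:410],(400,600),interpolation=cv2.INTER_CUBIC),cv2.resize(s[300:480,220:340],(400,600),interpolation=cv2.INTER_CUBIC)]))
plan([.40,-.10,.30],np.radians(13.1),5)"
```

```text
t 3.38 grasp [ 0.4851 -0.2462  0.305 ] jaw deg -0.23 z [ 0. -0. -1.] F [-0.31  0.49 -1.1 ] T [ 0.05 -0.09  0.02] open 11.7 q [-0.56 -0.04  1.54  0.    1.64 -0.56]
[29.4, -17.6, 2.3] -0.0465
[30.2, -16.2, 2.4] -0.0465
[30.9, -14.7, 2.4] -0.0465
[31.6, -13.3, 2.4] -0.0465
[32.2, -11.8, 2.4] -0.0465
```

View pics/m.png

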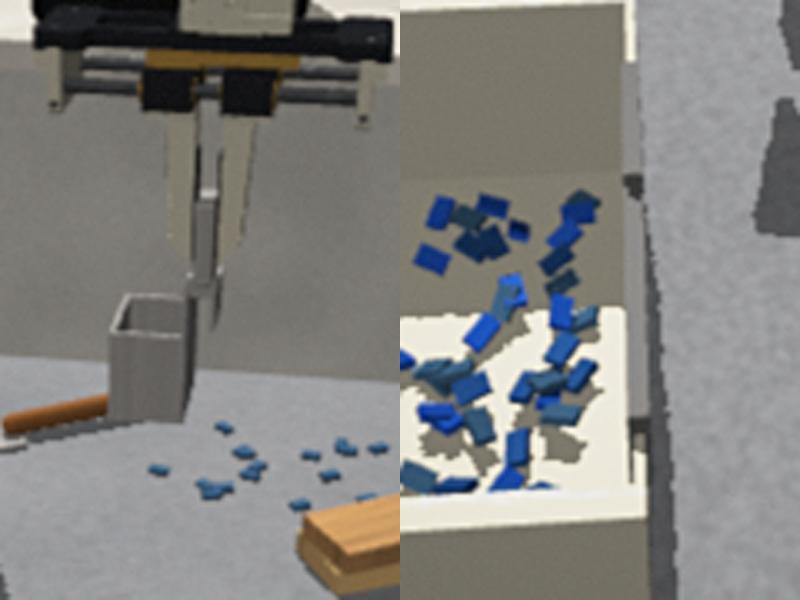

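```bash
python3 -c "
from h import *
S=lambda u,v:(220+(u-400)/3.333,300+v/3.333)
for p,z in (((632,62),.128),((633,176),.128),((633,195),.12),((640,415),.128),((632,5),.118),((640,520),.118)):print(p,ray('side',S(*p),z).round(4))
"
```

```text
(632, 62) [0.533  0.1121 0.128 ]
(633, 176) [0.5178 0.1784 0.128 ]
(633, 195) [0.5174 0.1812 0.12  ]
(640, 415) [0.4914 0.2856 0.128 ]
(632, 5) [0.5444 0.0624 0.118 ]
(640, 520) [0.4848 0.3171 0.118 ]
```

Call:
apply_moves(
  deltas=[
    [8, [29, -18, 2], -0.047],
    [8, [30, -16, 2], -0.047],
    [8, [31, -15, 2], -0.047],
    [8, [32, -13, 2], -0.047],
    [8, [32, -12, 2], -0.047],
  ],
)

```text
t: 4.05
tool_pos: [0.3968, -0.0984, 0.4601]
orientation: [1.949, 2.464, 0.0]
force: [0.0, 0.5, -0.9]
opening: 0.0121
```

```bash
python3 -c "
from h import *
show();plan([.512,.199,.28],np.radians(13.3),8)"
```

```text
t 4.05 grasp [ 0.3969 -0.0984  0.2931] jaw deg 13.32 z [ 0.001 -0.    -1.   ] F [ 0.05  0.51 -0.92] T [-0.02 -0.13 -0.01] open 12.1 q [-0.37 -0.42  1.89  0.    1.68 -0.6 ]
[32.9, 22.6, 1.6] 0.0
[32.9, 22.6, 1.6] 0.0
[32.9, 22.6, 1.6] 0.0
[32.9, 22.6, 1.6] 0.0
[32.9, 22.6, 1.6] 0.0
[32.9, 22.6, 1.6] 0.0
[32.9, 22.6, 1.6] 0.0
[32.9, 22.6, 1.6] 0.0
```

Call:
apply_moves(
  deltas=[
    [8, [33, 23, 2], 0],
    [8, [33, 23, 2], 0],
    [8, [33, 22, 1], 0],
    [8, [33, 23, 2], 0],
    [8, [33, 22, 1], 0],
  ],
)

```text
t: 4.68
tool_pos: [0.4699, 0.0886, 0.4521]
orientation: [1.95, 2.462, 0.001]
force: [0.2, 0.2, -1.5]
opening: 0.0118
```

Call:
apply_moves(
  deltas=[
    [8, [33, 23, 2], 0],
    [8, [33, 22, 1], 0],
    [8, [32, 23, 30], 0],
    [8, [0, 0, 40], 0],
    [8, [0, 0, 0], 0],
  ],
)

```text
t: 5.3
tool_pos: [0.5127, 0.1983, 0.3754]
orientation: [-1.948, -2.461, 0.007]
force: [0.2, -0.4, -1.7]
opening: 0.012
```

```bash
python3 -c "
from h import *
show()
s=viewer.read_camera('side');t=viewer.read_camera('top')
cv2.imwrite('pics/n.png',np.hstack([cv2.resize(s[260:440,230:350],(400,600),interpolation=cv2.INTER_CUBIC),cv2.resize(t[180:270,140:200],(400,600),interpolation=cv2.INTER_CUBIC)]))
plan([.512,.199,.20],np.radians(13.3),1)"
```

```text
t 5.3 grasp [0.5118 0.1981 0.2084] jaw deg 13.28 z [-0.005 -0.002 -1.   ] F [ 0.22 -0.35 -1.71] T [-0.04 -0.13 -0.01] open 12.0 q [ 0.28  0.01  1.67 -0.    1.47  0.04]
[1.4, -1.3, 12.9] -0.0014
```

View pics/n.png

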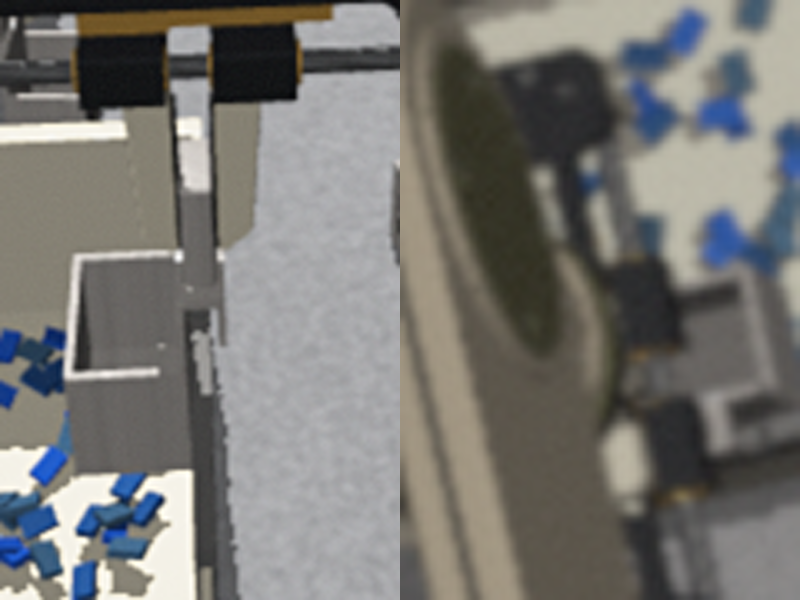

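Call:
apply_moves(
  deltas=[
    [8, [1, 0, 10], 0],
    [8, [0, 0, 10], 0],
    [8, [0, 0, 5], 0],
    [8, [0, 0, 4], 0],
    [8, [0, 0, 0], 0],
  ],
)

```text
t: 6.02
tool_pos: [0.5132, 0.1991, 0.3494]
orientation: [-1.951, -2.462, 0.001]
force: [-0.3, -0.0, -1.9]
opening: 0.0118
```

```bash
python3 -c "
from h import *
show()"
```

```text
t 6.03 grasp [0.5131 0.199  0.1824] jaw deg 13.23 z [-0.001 -0.    -1.   ] F [-0.28 -0.02 -1.92] T [-0.09 -0.05 -0.02] open 11.8 q [0.28 0.03 1.7  0.   1.42 0.05]
```

Call:
apply_moves(
  deltas=[
    [8, [0, 0, 4], 0],
    [8, [0, 0, 4], 0],
    [8, [0, 0, 3], 0],
    [8, [0, 0, 2], 0],
    [8, [0, 0, 0], 0],
  ],
)

```text
t: 6.65
tool_pos: [0.5132, 0.1991, 0.3365]
orientation: [-1.951, -2.463, 0.0]
force: [0.5, -1.0, -0.8]
opening: 0.0117
```

```bash
python3 -c "
from h import *
show()"
```

```text
t 6.65 grasp [0.5132 0.1991 0.1695] jaw deg 13.24 z [-0. -0. -1.] F [ 0.48 -1.   -0.77] T [-0.03 -0.09  0.02] open 11.7 q [ 0.28  0.04  1.71 -0.    1.39  0.05]
```

Lip is at about 132 mm. I'll go on in 1 mm steps.

Call:
apply_moves(
  deltas=[
    [8, [0, 0, 1], 0],
    [8, [0, 0, 1], 0],
    [8, [0, 0, 1], 0],
    [8, [0, 0, 1], 0],
    [8, [0, 0, 0], 0],
  ],
)

```text
t: 7.28
tool_pos: [0.5132, 0.1991, 0.3326]
orientation: [-1.951, -2.463, 0.0]
force: [-0.0, 0.4, -1.8]
opening: 0.0117
```

Call:
apply_moves(
  deltas=[
    [8, [0, 0, 1], 0],
    [8, [0, 0, 0.5], 0],
    [8, [0, 0, 0], 0],
  ],
)

```text
t: 7.65
tool_pos: [0.5133, 0.1991, 0.3312]
orientation: [-1.951, -2.463, 0.0]
force: [-0.7, 0.2, -1.6]
opening: 0.0117
```

```bash
python3 -c "
from h import *
show()"
```

```text
t 7.65 grasp [0.5133 0.1991 0.1642] jaw deg 13.24 z [-0. -0. -1.] F [-0.73  0.21 -1.55] T [-0.1  -0.03  0.05] open 11.7 q [ 0.28  0.04  1.72 -0.    1.38  0.05]
```

Call:
apply_moves(
  deltas=[
    [8, [0, 0, 1], 0],
    [8, [0, 0, 1], 0],
    [8, [0, 0, 0], 0],
  ],
)

```text
t: 8.02
tool_pos: [0.5132, 0.1991, 0.3291]
orientation: [-1.951, -2.463, 0.0]
force: [1.0, 0.8, -1.7]
opening: 0.0118
```

Call:
apply_moves(
  deltas=[
    [8, [0, 0, 1], 0],
    [8, [0, 0, 1], 0],
    [8, [0, 0, 0], 0],
  ],
)

```text
t: 8.4
tool_pos: [0.5132, 0.1991, 0.3271]
orientation: [-1.95, -2.463, 0.0]
force: [-0.2, -0.6, -0.9]
opening: 0.0117
```

```bash
python3 -c "
from h import *
show()"
```

```text
t 8.4 grasp [0.5132 0.1991 0.1601] jaw deg 13.24 z [-0. -0. -1.] F [-0.2  -0.65 -0.95] T [-0.09 -0.12  0.01] open 11.7 q [ 0.28  0.05  1.72 -0.    1.37  0.05]
```

Call:
apply_moves(
  deltas=[
    [8, [0, 0, 1], 0],
    [8, [0, 0, 0.5], 0],
    [8, [0, 0, 0], 0],
  ],
)

```text
t: 8.78
tool_pos: [0.5133, 0.1991, 0.3257]
orientation: [1.951, 2.463, -0.0]
force: [-0.3, 0.2, -0.9]
opening: 0.0116
```

Call:
apply_moves(
  deltas=[
    [8, [0, 0, 0.5], 0],
    [8, [0, 0, 0.5], 0],
    [8, [0, 0, 0], 0],
  ],
)

```text
t: 9.15
tool_pos: [0.5133, 0.1991, 0.3247]
orientation: [-1.951, -2.463, 0.0]
force: [-0.2, 0.4, -1.3]
opening: 0.0121
```

Call:
apply_moves(
  deltas=[
    [8, [0, 0, 0.5], 0],
    [8, [0, 0, 0], 0],
  ],
)

```text
t: 9.4
tool_pos: [0.5133, 0.1991, 0.3245]
orientation: [1.951, 2.463, 0.0]
force: [-0.3, -0.5, 1.4]
opening: 0.0121
```

```bash
python3 -c "
from h import *
show()
s=viewer.read_camera('side');cv2.imwrite('pics/o.png',cv2.resize(s[280:430,230:350],(480,600),interpolation=cv2.INTER_CUBIC))"
```

```text
t 9.4 grasp [0.5134 0.1991 0.1575] jaw deg 13.23 z [ 0.  0. -1.] F [-0.34 -0.45  1.42] T [-0.08  0.06  0.07] open 12.1 q [ 0.28  0.05  1.72 -0.    1.37  0.05]
```

View pics/o.png

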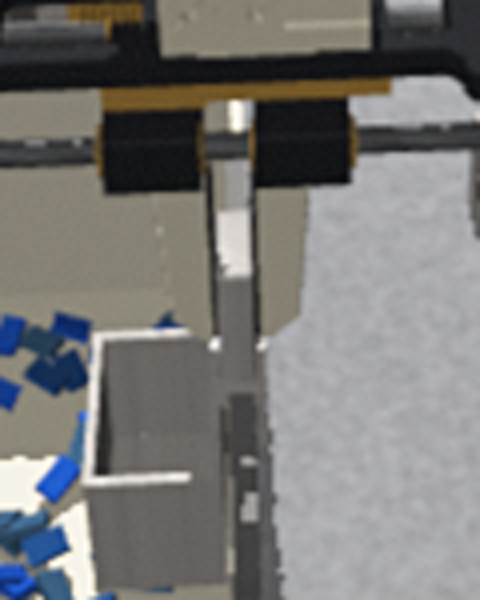

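Contact came only at lip height of about 120 mm, which is the notch floor, with about 2.5 N. I'm letting go and backing up.

Call:
apply_moves(
  deltas=[
    [8, [0, 0, 0], 0],
    [16, [0, 0, 0], 0],
    [26, [0, 0, 0], 0],
    [40, [0, 0, 0], 0],
    [40, [0, 0, 0], 0],
  ],
)

```text
t: 10.07
tool_pos: [0.5133, 0.1991, 0.3242]
orientation: [-1.951, -2.463, 0.0]
force: [0.1, 0.2, 0.3]
opening: 0.0384
```

Call:
apply_moves(
  deltas=[
    [40, [0, 0, -5], 0],
    [40, [0, 0, -20], 0],
    [40, [0, 0, -40], 0],
    [40, [0, 0, -50], 0],
    [40, [0, 0, -50], 0],
  ],
)

```text
t: 10.7
tool_pos: [0.5129, 0.199, 0.4926]
orientation: [1.95, 2.462, 0.002]
force: [-0.3, 0.0, 0.4]
opening: 0.0398
```

Call:
apply_moves(
  deltas=[
    [40, [30, -40, 0], 0],
    [40, [30, -50, 0], 0],
    [40, [30, -50, 0], 0],
    [40, [30, -30, 0], 0],
    [40, [0, 0, 0], 0],
  ],
)

```text
t: 11.32
tool_pos: [0.3183, 0.2779, 0.4914]
orientation: [1.946, 2.466, 0.005]
force: [0.7, -0.8, 0.9]
opening: 0.0397
```

```bash
python3 -c "
from h import *
show()
s=viewer.read_camera('side');t=viewer.read_camera('top');r=lambda i:cv2.resize(i,(400,500),interpolation=cv2.INTER_CUBIC)
cv2.imwrite('pics/p.png',np.hstack([r(s[280:430,220:340]),r(t[165:265,135:215])]))
a=np.radians(13.3);ex=np.array([np.cos(a),np.sin(a),0]);L=np.array([.5133,.1991,.12]);S=lambda p:((p-[220,280])*10/3).round();
ey=np.array([-ex[1],ex[0],0])
print('hung: tabtop',S(proj('side',L+[0,0,.053])),'box far top corner',S(proj('side',L+ex*51-ex*50.949+ey*.032-[0,0,.02])),'higher 8mm tabtop',S(proj('side',L+[0,0,.061])))"
```

```text
t 11.32 grasp [0.3187 0.2783 0.3244] jaw deg 13.45 z [ 0.003  0.002 -1.   ] F [ 0.71 -0.79  0.93] T [-0.01 -0.09 -0.01] open 39.7 q [ 0.6  -0.38  1.8   0.    1.72  0.36]
hung: tabtop [229. 200.] box far top corner [103. 403.] higher 8mm tabtop [228. 184.]
```

View pics/p.png

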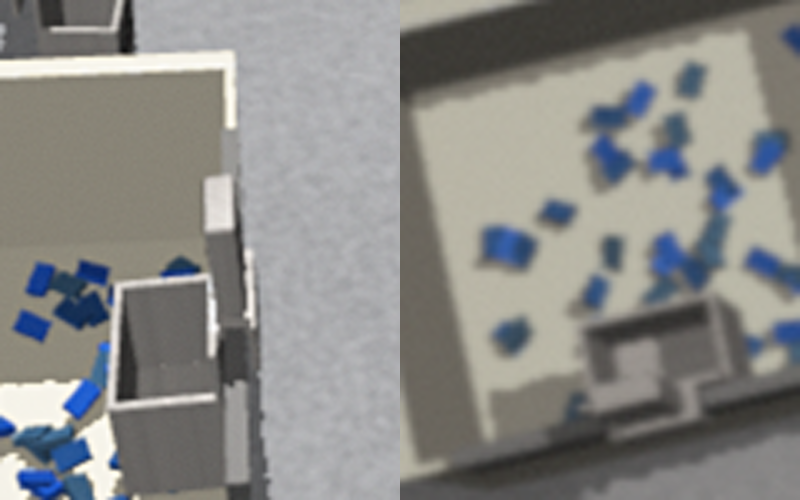

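```bash
cat > fit.py <<'E'
from h import *
from scipy.optimize import least_squares
P=[((6,15,53),(207,230)),((-6,15,53),(232,232)),((6,-15,53),(206,179)),((-6,-15,53),(231,177)),((-6,15,5),(248,320)),((6,15,5),(219,324)),((51,32,-20),(112,405)),((6,32,-20),(216,400)),((51,-32,-20),(117,287)),((51,32,-75),(122,484)),((6,32,-75),(217,488))]
X=np.array([p[0] for p in P])/1e3;U=np.array([p[1] for p in P])*.3+[220,280]
def f(v):
    R=Ro.from_euler("ZYX",v[3:]).as_matrix()
    return np.concatenate([proj("side",R@x+v[:3])-u for x,u in zip(X,U)]).ravel()
r=least_squares(f,[.513,.199,.12,.23,0,0],loss="soft_l1")
print(r.x.round(4));print(f(r.x).reshape(-1,2).round(1).tolist())
J=r.jac;print("sd",(np.sqrt(np.diag(np.linalg.inv(J.T@J)))*.7).round(4))
E
python3 fit.py; python3 -c "
from h import *
s=viewer.read_camera('side');cv2.imwrite('pics/q.png',cv2.resize(s[325:435,245:305],(436,800)[::1] if 0 else (327,600),interpolation=cv2.INTER_LANCZOS4))"
```

```text
[0.5191 0.1822 0.0974 0.2178 0.0375 0.0426]
[[-0.6, 0.9], [1.2, -0.3], [0.1, 0.5], [1.5, 0.5], [-1.3, -0.2], [-1.5, -0.9], [-1.7, -0.2], [0.6, -0.9], [0.2, -0.1], [-0.4, 2.8], [3.2, -0.5]]
sd [0.0015 0.0045 0.0054 0.0157 0.0102 0.0152]
```

View pics/q.png

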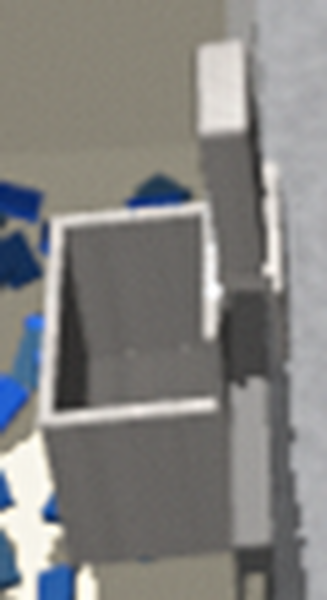

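```bash
cat > fit2.py <<'E'
from h import *
from scipy.optimize import least_squares
P=[((6,15,53),(202,133)),((-6,15,53),(247,132)),((6,-15,53),(200,45)),((-6,-15,53),(243,40)),((51,32,-20),(43,420)),((51,-32,-20),(52,215)),((51,32,-75),(70,560)),((6,32,-75),(230,552)),((-6,15,8),(266,272)),((6,15,8),(221,274))]
X=np.array([p[0] for p in P])/1e3;U=np.array([p[1] for p in P])/5.4545+[245,325]
m0=np.array([.5133,.1991,.12,.2315])
def f(v):
    R=Ro.from_euler("ZYX",v[3:6]).as_matrix()
    return np.concatenate([proj("side",R@x+v[:3])+v[6:8]-u for x,u in zip(X,U)]).ravel()
g=lambda v:np.r_[f(v)/.7,(v[:4]-m0)/[.003,.003,.002,.03],v[6:8]/1.5,v[5]/.02]
r=least_squares(g,[*m0,0,0,0,0],x_scale=[.01,.01,.01,.1,.1,.1,1,1])
print(r.x.round(4),"cost",r.cost);print(f(r.x).reshape(-1,2).round(1).tolist())
print("sd",np.sqrt(np.diag(np.linalg.inv(r.jac.T@r.jac))).round(4))
R=Ro.from_euler("ZYX",r.x[3:6]).as_matrix();print("tilt",np.arccos(R[2,2]))
E
python3 fit2.py
```

```text
[ 0.5139  0.1971  0.1182  0.2221  0.0492 -0.0057 -0.3431  0.8806] cost 17.687866227631147
[[-0.7, 0.7], [0.8, 0.2], [-0.0, -0.4], [1.4, -0.1], [-1.5, 0.4], [-0.0, -0.1], [-1.3, 0.7], [2.5, -0.4], [0.0, -0.8], [-1.0, -0.5]]
sd [0.0017 0.0019 0.0017 0.0118 0.0065 0.0084 1.2523 1.1903]
tilt 0.049495784486731344
```

```bash
python3 -c "
from plant import order
print(order.close_job())"
```

```text
the job is handed in; nothing more can be done
None
```

The basket is hanging on the tub's rail with its lip in the notch, let go, and I have handed the job in. I gripped the rightmost basket's tab across its 12 mm, carried it over the tub and lowered it at the notch position seen in both cameras. No sweep along the rail was needed.

- **Lip height:** there was no clear contact at rail-top height (128 mm). Contact came only at about 120 mm, the notch floor, with about 2.5 N.
- **Pose after release:** a model fit to the last side picture gave the lip at 118 ± 2 mm and the basket upright to about 0.05 rad. It was also square to the wall within about 0.01–0.02 rad.
- **Tilt check:** the basket leans slightly into the tub. A first, unconstrained fit was poorly determined: it put the lip at 97 mm, which cannot be right, though its tilt was also about 0.05 rad. I discarded it for one tied to the gripper's own measurements.
- **Arm and bystanders:** the arm had backed well away, with the wrist force at its noise level. I kept clear of the sprayer, pot and offcuts, but I did not check their positions separately at the end.

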